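# Hold the arc shield against its sprung stop

## Robot

A 7-joint arm with a two-finger parallel gripper is mounted at the origin on the work surface. World frame = base frame: x ahead of the robot, y to its left, z up, the work surface at z = 0. Lengths are in m, angles in rad, forces in N, time in s.
With the tool pointing down it reaches from about 0.4 to 0.85 m from the base axis. Payload 4.4 kg.
Tool frame: the origin (TCP) lies midway between the tips of the shut fingers; the grasp point (between the pads) lies 19 mm behind it (robot.grip_depth is the distance from the TCP to the grasp point, in m); z points along the fingers, y is the line along which they close (so a half turn about z gives the same grasp; the last joint's range is limited). The gripper opens to 94 mm and grips with 3 to 60 N. Pads are 16 mm wide; open, the fingers measure 119 mm over their backs; the gripper's body (75 mm by 177 mm) begins 78 mm behind the grasp point.
Start: joints at [-1.273, 0.628, 0.038, 1.517, -0.027, 0.996, -0.02], TCP at [0.231, 0.607, 0.205] pointing down, gripper open.
Joint ranges: [-3.06, 3.06], [-0.37, 2.12], [-1.25, 1.32], [0.18, 2.47], [-1.1, 4.24], [0.23, 1.98], [-2.94, 2.94]. Speed limits (rad/s): [2.57, 2.57, 3.14, 3.14, 3.14, 3.14, 3.14].

## Interface

Orientations are given as a 3x3 rotation matrix whose columns are the frame's x, y, z axes.
In Python, from station import telemetry, eyes, sign_off, robot gives the robot as it stands.
- The arm moves only by the tool move_arm, never from a script. Its argument "rows" is a list of rows, each an object of numbers: "dx", "dy", "dz": the shift along the tool's x, y, z in m; "turn": the turn about the tool's z in degrees. A call has exactly 8 rows; each row shifts and turns the commanded pose from where the row before left it, along the tool's axes as they then stand; what a row does not reach is not made up. A row lasts 1/10 s, in which the tool goes at most 50 mm and 8.59 degrees, less where a joint would pass 70% of its speed; a pose out of reach is approached as far as the arm can. A call with a gripper value outside its range is refused whole. "jaw" is the opening, from -1 (shut) to 1 (fully open), set as the call begins (left out, the last holds). The fingers move at their own pace and stop on an object; "force" is the grip in N (left out, the last holds). Time passes only in rows, so rows that do not move let the fingers close, or fill a call up. It gives the time, the measured TCP pose, the force, the opening and the grip force at its end, in the units of the state.
- telemetry.observe(): the state, without advancing time (a new reading comes with each control period).
- eyes.read_camera(name): name is "side" or "top"; returns a dict with "image" (400x640x3 uint8, blue, green, red), "fx", "fy", "cx", "cy" (pixels), "T" (4x4, takes a point from camera to world coordinates). Camera axes: x right, y down, z forward; pixel columns grow to the right and rows downward; lengths in m; the calibration is good to about 2 mm. A picture is of the moment at which its call begins. There is no depth.
- sign_off(): hands the job in; it is judged then, once.
The state is a dict: "time_s": time; "joints": joint angles; "joint_vel": joint speeds; "effort": joint torques, N m; "tool_pos": TCP position; "eef_rot": TCP orientation; "contact_force": force on the tool from outside, world axes, zero at the start; "torque": the same for the moment, N m; "opening": opening from 0.0 (shut) to 1.0 (fully open); "finger_force": force on a finger pad.
Only numpy, scipy, OpenCV 4.12 (cv2) and the standard library are available. Lean on these libraries where they do the work, as an engineer would, in place of code of your own. Each camera call takes 0.05 s, during which the arm holds its last target. There are 200 camera calls.

## Task

Take the arc shield - the plate with the long low tongue - out of the wooden rack, stand it in the guide groove of the green contactor frame with the tongue toward the slot, and slide it edgewise under the bridge into the slot until it meets the sprung stop. Push the stop about half way in (about 10 N), keep that push steady, and finish while still holding the shield pressed like that, so that someone can fasten it. Never ram the stop, and leave the other plates and the things on the bench where they are.

Things in the scene. Friction and masses are not known exactly. Their poses are not given: they have to be found in the camera images.
- shield: Arc shield: brown fibre-board plate 10 mm thick (y), about 0.16 kg, upright in one of the three rack slots. Origin: centre of its main part's underside. Main part x -40 to +40, z 0 to 90 mm, small flush brass rivet; a low tongue, x +40 to +100, z 0 to 45 mm. x along the tongue, z up. Grip its flat faces near the top of the main part (say x +15, z 72 mm).
- shield_tip (a point): Middle of the end face of the shield's tongue: 100 mm along x from the shield's origin, 22.5 mm above its underside.
- frame: Green contactor frame, fixed to the bench. Origin: underside, in the middle; x along the groove to the slot and stop, z up. Base x -150 to +160 mm, 110 mm wide; its top, the bed, at z 12 mm. Guide groove on the bed along y = 0, x -150 to +50 mm: 14 mm wide between steel rails 8 mm high, with lips flaring to about 26 mm wide, 16 mm above the bed. Stop housing: x +115 to +155, up to z 60 mm.
- slot_mouth (a point): Middle of the slot's mouth at bed height: frame x +50, y 0, z 12 mm. Slot: x +50 to +112 mm, 13 mm wide, between cheeks 50 mm high over the bed; funnel strips at x +35 to +52 lead in. A bridge bar (x +50 to +66 mm, 50 to 58 mm above the bed) spans it, so the tongue goes in only edgewise, along +x.
- plunger (a joint): Travel in m of the sprung stop: 0 out, 0.024 fully in. A brass pad 11 mm wide, 34 mm high in the slot, face at rest at frame x +75 mm (25 mm past the mouth), pushed in along frame +x. Its spring gives 4 N at 0 and 0.5 N more per mm: 10 N at 12 mm. Its rod's brass collar moves out behind the housing as it is pushed in.
- plunger_face (a point): Centre of the face of the sprung stop's brass pad, 22 mm above the bed; moves with it.
- rack: Wooden plate rack, fixed to the bench: block 120 mm (x) by 220 mm (y) by 38 mm high with three open-ended slots along x, at y = -75, 0 and +75 mm, 14 mm wide and 28 mm deep (slot floor 10 mm above the bench). Origin: centre of the underside.
- plate_long: Plain rectangular plate of the same fibre board, 110 x 10 x 90 mm high, no tongue, standing in another rack slot: leave it. Origin: centre of underside.
- plate_small: Plain small rectangular plate of the same board, 80 x 10 x 65 mm high, standing in the remaining slot: leave it. Origin: centre of underside.
- screwdriver: Screwdriver lying loose between the rack and the frame, about 200 mm long; leave it. Origin near its middle.
- spanner: Steel spanner lying loose on the bench; leave it.
- brass_knob: Brass handle knob, 44 mm across and 55 mm high, loose, between the rack and the frame; leave it. Origin: centre of underside.
- grease_tin: Closed tin, 70 mm across and 70 mm high; leave it. Origin: centre of underside.
- screw_tray: Open steel tray with screws, 100 x 80 x 30 mm; leave it. Origin: centre of underside.

How it is judged:
On the way, in this order (a step that is already met when the one before it is completed fails the run):
1. the shield is lifted out of the rack (height (world z) of shield above 0.045 m and contact force between shield and rack below 0.1 N and contact force between the fingers and shield above 0.5 N), for 0.1 s.
2. the shield stands down in the guide groove, in line with it, its tongue still short of the slot (y of shield in the frame of frame between -0.005 and 0.005 m and angle between the x axis of shield and the x axis of frame, either way round below 0.09 rad and x of shield in the frame of frame between -0.14 and -0.045 m and z of shield in the frame of frame between 0.006 and 0.019 m and x of shield_tip in the frame of frame above -0.06 m), for 0.1 s.
3. the tongue presses the sprung stop with 6 to 14 N, steadily for a second (y of shield in the frame of frame between -0.005 and 0.005 m and angle between the x axis of shield and the x axis of frame, either way round below 0.09 rad and x of shield_tip in the frame of frame above 0.06 m and z of shield in the frame of frame between 0.006 and 0.017 m and angle between shield's own z axis and vertical below 0.09 rad and value of joint plunger between 0.004 and 0.02 m and contact force between shield and plunger between 6 and 14 N), for 1 s.
At the end, for the whole second after the job is handed in: For the last second the shield stands at rest in the groove (5 mm off its line, 5 mm off the bed, 5 degrees at most), its tongue presses the sprung stop with 6 to 14 N (stop 4 to 20 mm in), and the fingers are still on it (all of step 3 and contact force between the fingers and shield above 1 N and linear speed of shield below 0.01 m/s); the arm keeps its last pose, push and grip.
It fails at once if the stop is rammed (more than 25 N) (contact force between shield and plunger above 25 N).
It fails at once if another plate is taken or knocked (distance of any of plate_long, plate_small from where it was at the start of the episode above 0.02 m).
It fails at once if a thing on the bench is displaced by more than 40 mm (distance of any of screwdriver, spanner, brass_knob, grease_tin, screw_tray from where it was at the start of the episode above 0.04 m).
It also fails if it takes over 51 s, if anything falls off the work surface, if the arm or the gripper's body presses on something with over 40 N, if the wrist force passes 120 N, or if a joint passes its speed limit or range.

## Working session

There is one attempt and no reset: what is moved stays moved. The work goes in short steps, Python scripts to look and compute and a tool call to move; the robot and the scene stay as the last step left them, time stands still between calls to the robot, and variables do not carry over. Pictures are saved under pics/ and viewed, at most 10 in all, crops included, and the job is handed in when it is done.

Besides the shell and the picture viewer there is one more tool, called after "Emit:" as name(argument=value, ...) on one line, values as JSON. move_arm: Moves the arm, as the interface text tells. Its arguments: {"type":"object","properties":{"rows":{"type":"array"},"jaw":{"type":"number"},"force":{"type":"number"}},"required":["rows"]}

```bash
mkdir -p pics; ls; python3 - <<'E'
from station import telemetry, eyes
import cv2,numpy as np
s=telemetry.observe()
for k,v in s.items(): print(k,np.round(v,4).tolist())
for n in("side","top"):
    c=eyes.read_camera(n); cv2.imwrite(f"pics/{n}0.png",c["image"]); print(n,c["fx"],c["fy"],c["cx"],c["cy"],np.round(c["T"],4).tolist())
E
```

```text
pics
time_s 0.0
joints [-1.2728, 0.6293, 0.0384, 1.5183, -0.027, 0.9963, -0.02]
joint_vel [0.0003, 0.0014, 0.001, 0.0027, -0.001, -0.0012, 0.0003]
effort [-0.0011, -54.9747, 1.1432, -18.6638, -0.0522, 0.0236, 0.0002]
tool_pos [0.231, 0.6069, 0.2046]
eef_rot [[-0.9345, 0.3558, -0.0006], [0.3558, 0.9345, -0.0017], [-0.0, -0.0019, -1.0]]
contact_force [-0.6405, -0.4266, -1.2004]
torque [-0.0218, 0.0146, -0.018]
finger_force 0.0
opening 0.9955
side 509.81583515440207 509.81583515440207 320.8519472953311 198.60977200241288 [[0.9993, -0.0219, 0.0315, 0.5407], [-0.0383, -0.5265, 0.8493, -1.1661], [-0.002, -0.8499, -0.527, 0.7842], [0.0, 0.0, 0.0, 1.0]]
top 421.151953023234 421.151953023234 309.8085750575039 200.65974546353476 [[0.0075, -0.9872, 0.1593, 0.4168], [-1.0, -0.0074, 0.0009, 0.0065], [0.0003, -0.1593, -0.9872, 1.2072], [0.0, 0.0, 0.0, 1.0]]
```

View pics/top0.png

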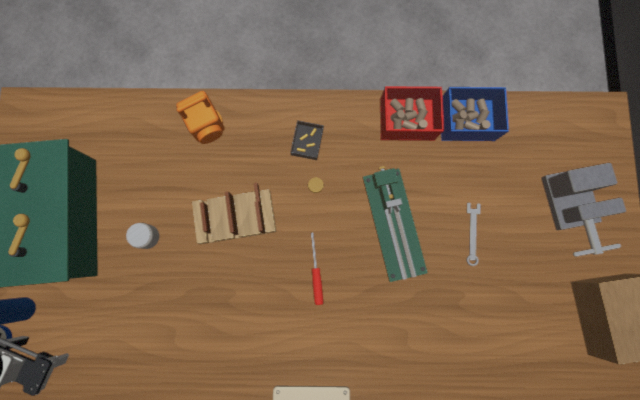

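View pics/side0.png

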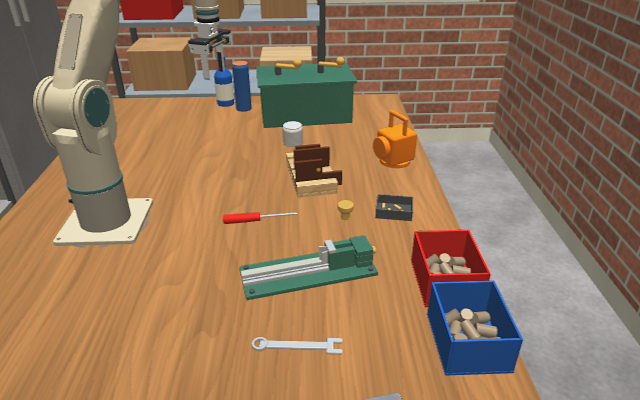

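The top view shows the rack at about (233,216) with three plates, and the frame at about (394,224). The frame's stop is at the upper end, toward +x. In both views the tongued plate is the rightmost/nearest one, around (262,208) in the top view. Next I'll zoom in on both.

```bash
python3 - <<'E'
import cv2,numpy as np
t=cv2.imread("pics/top0.png"); s=cv2.imread("pics/side0.png")
def crop(im,x0,x1,y0,y1,w,h): return cv2.resize(im[y0:y1,x0:x1],(w,h),interpolation=cv2.INTER_CUBIC)
# scales: 4x each
a=crop(t,185,285,175,250,400,300); b=crop(t,355,435,160,285,384,600)
c=crop(s,280,350,140,200,400,300+43)
L=np.zeros((600,800,3),np.uint8); L[:300,:400]=a; L[:600,410:794]=b; L[300:600,:400]=cv2.resize(c,(350,300)).copy() if False else crop(s,280,360,140,200,400,300)
cv2.imwrite("pics/z0.png",L)
E
```

```text
(no output)
```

View pics/z0.png

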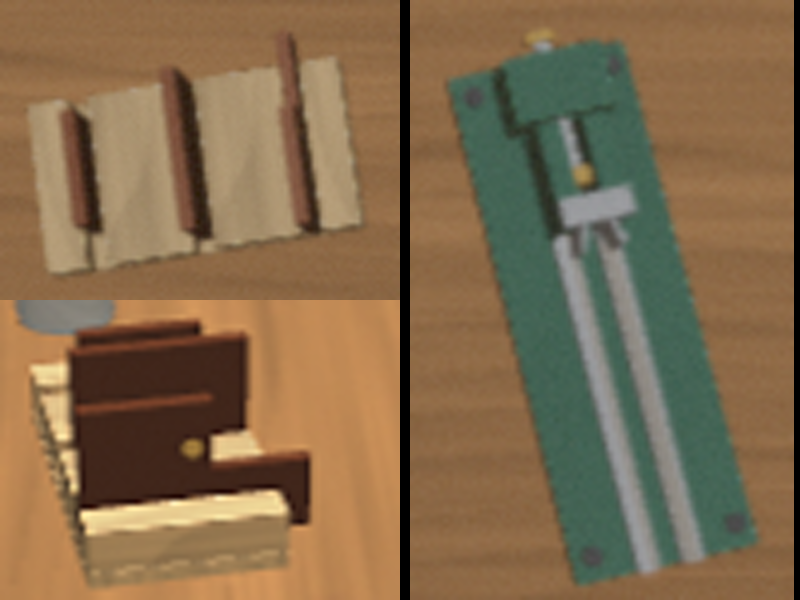

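The zoom confirms the shield: in crop A the main top edge runs (290,105)–(307,230) and the tongue goes up to (285,35). In crop B the groove lies between the rails, from (668,563) up to (588,250), with the stop at the top. Next I'll measure these.

```bash
cat > h.py <<'E'
import cv2,numpy as np
from station import telemetry, eyes
def ray(c,uv,z):
    T=np.array(c["T"]); uv=np.atleast_2d(np.float64(uv))
    d=np.c_[(uv[:,0]-c["cx"])/c["fx"],(uv[:,1]-c["cy"])/c["fy"],np.ones(len(uv))]@T[:3,:3].T
    return T[:3,3]+d*((z-T[2,3])/d[:,2])[:,None]
def px(c,P):
    T=np.array(c["T"]); p=(np.atleast_2d(P)-T[:3,3])@T[:3,:3]
    return np.c_[c["fx"]*p[:,0]/p[:,2]+c["cx"],c["fy"]*p[:,1]/p[:,2]+c["cy"]]
E
python3 - <<'E'
from h import *
c=eyes.read_camera("top"); im=c["image"]; h=cv2.cvtColor(im,cv2.COLOR_BGR2HSV)
np.set_printoptions(precision=4,suppress=True)
def big(m,x0,x1,y0,y1):
    k=np.zeros_like(m); k[y0:y1,x0:x1]=m[y0:y1,x0:x1]
    cs,_=cv2.findContours(k,cv2.RETR_EXTERNAL,cv2.CHAIN_APPROX_NONE); return max(cs,key=cv2.contourArea)[:,0,:]
g=cv2.inRange(h,(60,60,30),(95,255,255))
G=ray(c,big(g,355,435,160,290),0.012)
r=cv2.minAreaRect(np.float32(G[:,:2]*1000)); print("green rect",r, cv2.boxPoints(r).tolist())
# given corners by eye
b=lambda u,v:(355+(u-410)/4.8-.5,160+v/4.8-.5)
print("corners eye",ray(c,[b(578,585),b(757,543),b(622,40),b(447,80)],0.012)[:,:2].tolist())
print("groove eye",ray(c,[b(668,563),b(588,250)],0.020)[:,:2].tolist())
# rails: bright low-sat
w=cv2.inRange(h,(0,0,120),(180,45,255)); 
L=[];R=[]
for y in range(215,276):
    xs=[x for x in range(375,425) if w[y,x]]
    gr=np.split(xs,np.where(np.diff(xs)>1)[0]+1) if xs else []
    if len(gr)==2: L.append((gr[0].mean(),y)); R.append((gr[1].mean(),y))
print(len(L))
for q in (L,R):
    if len(q)>5:
        W=ray(c,q,0.02); p=np.polyfit(W[:,0],W[:,1],1); print("rail y=ax+b",p,"ang",np.degrees(np.arctan(p[0])),"x",W[:,0].min(),W[:,0].max())
rk=cv2.inRange(h,(10,40,130),(28,140,255))
# shield top faces
print("V row samples"); 
for y in range(182,236,4): print(y,im[y,249:268,2].tolist())
a=lambda u,v:(185+u/4-.5,175+v/4-.5)
print("rack corners z.038",ray(c,[a(27,103),a(50,272),a(362,226),a(335,57)],0.038)[:,:2].tolist())
print("shield main",ray(c,[a(290,105),a(308,232)],0.1)[:,:2].tolist(),"tongue",ray(c,[a(285,33),a(291,108)],0.055)[:,:2].tolist())
s=eyes.read_camera("side"); sb=lambda u,v:(280+u/5-.5,140+(v-300)/5-.5)
print("side",ray(s,[sb(77,413),sb(211,398)],.1)[:,:2].tolist(),ray(s,[sb(211,463),sb(308,455)],.055)[:,:2].tolist())
E
```

```text
green rect ((552.2476806640625, -255.48072814941406), (311.33514404296875, 72.2741928100586), 16.699893951416016) [[392.7613525390625, -265.6002197265625], [413.530029296875, -334.82611083984375], [711.7340087890625, -245.36123657226562], [690.96533203125, -176.13534545898438]]
corners eye [[0.3833541590940339, -0.21635743611277097], [0.4081918123142943, -0.3212381353303873], [0.7084202222625319, -0.2504084359607549], [0.682805577185343, -0.1439539469522494]]
groove eye [[0.3964644031250105, -0.26717519635525194], [0.5786609149554743, -0.22520977114474391]]
61
rail y=ax+b [ 0.2381 -0.3506] ang 13.393278307528119 x 0.40127343380054886 0.5687944980660131
rail y=ax+b [ 0.2389 -0.3783] ang 13.437198848071311 x 0.40148115825748276 0.569008334156589
V row samples
182 [142, 144, 144, 140, 142, 140, 137, 136, 137, 141, 143, 141, 141, 141, 142, 139, 140, 140, 141]
186 [148, 146, 146, 147, 143, 133, 130, 124, 98, 87, 132, 146, 145, 147, 146, 146, 147, 147, 149]
190 [147, 148, 147, 146, 147, 140, 131, 126, 124, 92, 106, 144, 159, 168, 171, 175, 176, 176, 175]
194 [173, 175, 175, 176, 179, 171, 
[... 899 characters left out ...]
127, 105, 98, 73, 53, 76, 154, 176, 180]
234 [159, 162, 155, 145, 133, 124, 124, 133, 131, 120, 110, 112, 118, 124, 129, 130, 138, 140, 137]
rack corners z.038 [[0.6041192603550912, 0.34095908561044436], [0.4858260428097239, 0.31884878004358647], [0.5193113926326262, 0.10365785452706439], [0.6386590656849289, 0.12519305941834954]]
shield main [[0.5941559293948879, 0.14809997251980994], [0.5096557783937898, 0.13393884609873352]] tongue [[0.6522025903018096, 0.15873862960044288], [0.5992669352498599, 0.1531036625270999]]
side [[0.5145864511840572, 0.1389849933822367], [0.5924388997290053, 0.15444383190062183]] [[0.5925218213164286, 0.1578471867182376], [0.6506451869485184, 0.1652818302589738]]
```

Emit:
move_arm(rows=[{"turn": -7.7},{"turn": -7.7},{"turn": -7.7},{"turn": -7.75},{"dx": -0.021,"dy": -0.0425},{"dx": -0.021,"dy": -0.0425},{"dx": -0.021,"dy": -0.0425},{"dx": -0.021,"dy": -0.0425}], jaw=0.0)

```text
invalid input
```

Emit:
move_arm(rows=[{"dx": -0.021,"dy": -0.0425},{"dx": -0.021,"dy": -0.0425},{"dx": -0.021,"dy": -0.0425},{"dx": -0.021,"dy": -0.0425},{"dx": -0.021,"dy": -0.0425},{"dx": -0.021,"dy": -0.0425},{"dx": -0.021,"dy": -0.0425},{"dx": -0.021,"dy": -0.0425}])

```text
invalid input
```

```bash
cat >> h.py <<'E'
def delta(target,yaw):
    "tool-axis shift to target TCP, and the turn (deg) so that tool y lies at world angle yaw+90"
    s=telemetry.observe(); R=np.array(s["eef_rot"]); p=np.array(s["tool_pos"])
    a=np.degrees(np.arctan2(R[1,1],R[0,1]))
    print("t",round(s["time_s"],2),"pos",p.round(4),"yaw",round(a-90,2),"zax",R[:,2].round(4),"F",np.round(s["contact_force"],2),"open",round(s["opening"],3),"ff",round(s["finger_force"],2))
    d=np.array(target)-p; print("shift",(R.T@d).round(4),"turn",round(a-90-yaw,2),"world",d.round(4))
E
python3 -c "
from h import *
delta([.568,.1477,.063],10)
c=eyes.read_camera('side'); cv2.imwrite('pics/s1.png',cv2.resize(c['image'][60:220,240:400],(640,640)[:2])[:600])"
```

```text
t 0.2 pos [0.2311 0.6072 0.2049] yaw -20.84 zax [-4.e-04 -1.e-03 -1.e+00] F [-0.28  0.17 -0.79] open 1.0 ff 0.0
shift [-0.4783 -0.3094  0.1423] turn -30.84 world [ 0.3369 -0.4595 -0.1419]
```

View pics/s1.png

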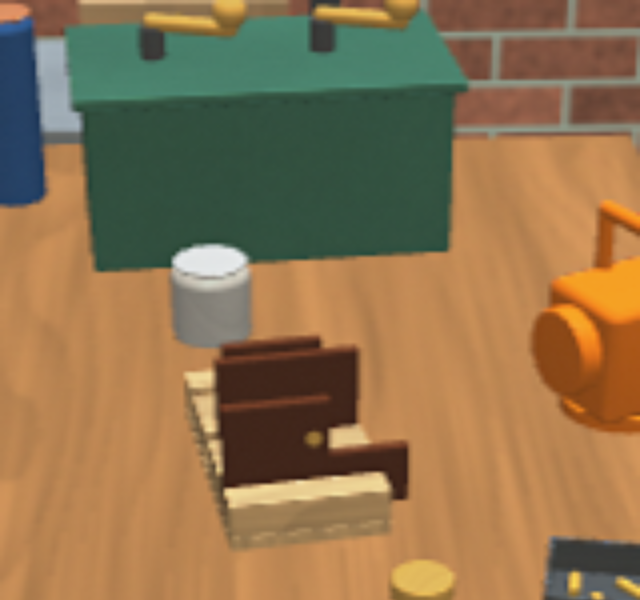

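The move was refused, and the picture shows the scene unchanged, with the shield still in the near slot. I'll give all four keys in every row.

Emit:
move_arm(rows=[{"dx": 0,"dy": 0,"dz": 0,"turn": -7.7},{"dx": 0,"dy": 0,"dz": 0,"turn": -7.7},{"dx": 0,"dy": 0,"dz": 0,"turn": -7.7},{"dx": 0,"dy": 0,"dz": 0,"turn": -7.75},{"dx": -0.021,"dy": -0.0425,"dz": 0,"turn": 0},{"dx": -0.021,"dy": -0.0425,"dz": 0,"turn": 0},{"dx": -0.021,"dy": -0.0425,"dz": 0,"turn": 0},{"dx": -0.021,"dy": -0.0425,"dz": 0,"turn": 0}], jaw=0.0, force=40)

```text
time_s: 1.05
tool_pos: [0.3444, 0.453, 0.2054]
eef_rot: [[-0.985, -0.174, 0.0], [-0.174, 0.985, -0.0], [-0.0, -0.0, -1.0]]
contact_force: [0.8, 0.2, -0.1]
opening: 0.499
finger_force: 0.0
```

Emit:
move_arm(rows=[{"dx": -0.021,"dy": -0.0425,"dz": 0,"turn": 0},{"dx": -0.021,"dy": -0.0425,"dz": 0,"turn": 0},{"dx": -0.021,"dy": -0.0425,"dz": 0,"turn": 0},{"dx": -0.021,"dy": -0.0425,"dz": 0,"turn": 0},{"dx": -0.021,"dy": -0.0425,"dz": 0,"turn": 0},{"dx": -0.021,"dy": -0.0425,"dz": 0,"turn": 0},{"dx": -0.021,"dy": -0.0425,"dz": 0,"turn": 0},{"dx": -0.021,"dy": -0.0425,"dz": 0,"turn": 0}])

```text
time_s: 1.85
tool_pos: [0.569, 0.1472, 0.2055]
eef_rot: [[-0.985, -0.174, 0.0], [-0.174, 0.985, 0.0], [-0.0, 0.0, -1.0]]
contact_force: [0.4, 1.3, 0.2]
opening: 0.5
finger_force: 0.0
```

```bash
python3 -c "
from h import *
delta([.568,.1477,.063],10)"
```

```text
t 1.85 pos [0.569  0.1472 0.2055] yaw 10.0 zax [ 1.e-04  1.e-04 -1.e+00] F [0.41 1.3  0.17] open 0.5 ff 0.0
shift [0.0009 0.0006 0.1425] turn 0.0 world [-0.001   0.0005 -0.1425]
```

Emit:
move_arm(rows=[{"dx": 0.001,"dy": 0.0005,"dz": 0.02,"turn": 0},{"dx": 0,"dy": 0,"dz": 0.02,"turn": 0},{"dx": 0,"dy": 0,"dz": 0.02,"turn": 0},{"dx": 0,"dy": 0,"dz": 0.02,"turn": 0},{"dx": 0,"dy": 0,"dz": 0.02,"turn": 0},{"dx": 0,"dy": 0,"dz": 0.02,"turn": 0},{"dx": 0,"dy": 0,"dz": 0.016,"turn": 0},{"dx": 0,"dy": 0,"dz": 0.007,"turn": 0}])

```text
time_s: 2.65
tool_pos: [0.566, 0.149, 0.0609]
eef_rot: [[-0.985, -0.174, -0.002], [-0.174, 0.985, -0.001], [0.002, -0.0, -1.0]]
contact_force: [0.3, -0.0, 0.4]
opening: 0.501
finger_force: 0.0
```

```bash
python3 -c "
from h import *
delta([.568,.1477,.063],10)
c=eyes.read_camera('side'); cv2.imwrite('pics/s2.png',cv2.resize(c['image'][90:210,260:400],(700,600)))"
```

```text
t 2.65 pos [0.566  0.149  0.0609] yaw 10.01 zax [-2.4e-03 -7.0e-04 -1.0e+00] F [ 0.31 -0.04  0.35] open 0.501 ff 0.0
shift [-0.0017 -0.0017 -0.0021] turn 0.01 world [ 0.002  -0.0013  0.0021]
```

View pics/s2.png

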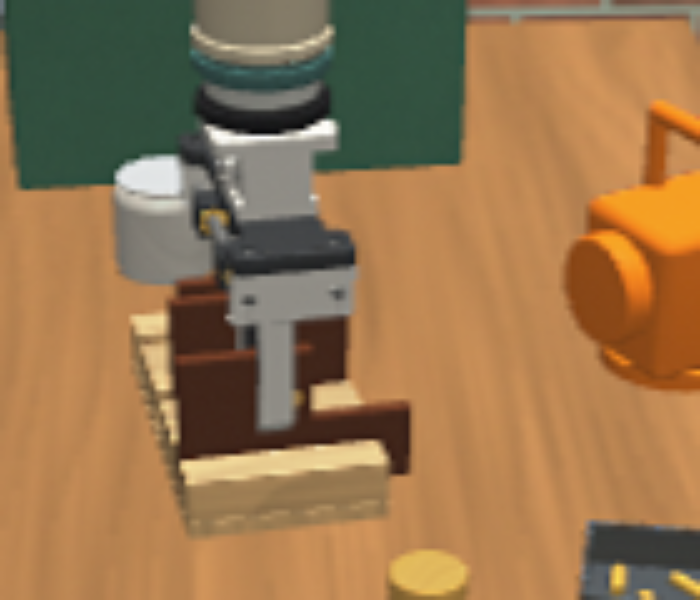

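The near finger, with its tip at (275,430), stands in front of the shield's main part. The jaws straddle only the shield, so I can close.

Emit:
move_arm(rows=[{"dx": 0,"dy": 0,"dz": 0,"turn": 0},{"dx": 0,"dy": 0,"dz": 0,"turn": 0},{"dx": 0,"dy": 0,"dz": 0,"turn": 0},{"dx": 0,"dy": 0,"dz": 0,"turn": 0},{"dx": 0,"dy": 0,"dz": 0,"turn": 0},{"dx": 0,"dy": 0,"dz": 0,"turn": 0},{"dx": 0,"dy": 0,"dz": 0,"turn": 0},{"dx": 0,"dy": 0,"dz": 0,"turn": 0}], jaw=-1, force=40)

```text
time_s: 3.5
tool_pos: [0.5673, 0.1491, 0.0629]
eef_rot: [[-0.985, -0.173, 0.001], [-0.173, 0.985, -0.0], [-0.001, -0.0, -1.0]]
contact_force: [-0.9, -1.1, 5.1]
opening: 0.105
finger_force: 40.0
```

Emit:
move_arm(rows=[{"dx": 0,"dy": 0,"dz": -0.005,"turn": 0},{"dx": 0,"dy": 0,"dz": -0.01,"turn": 0},{"dx": 0,"dy": 0,"dz": -0.015,"turn": 0},{"dx": 0,"dy": 0,"dz": -0.02,"turn": 0},{"dx": 0,"dy": 0,"dz": -0.02,"turn": 0},{"dx": 0,"dy": 0,"dz": -0.02,"turn": 0},{"dx": 0,"dy": 0,"dz": -0.02,"turn": 0},{"dx": 0,"dy": 0,"dz": -0.01,"turn": 0}])

```text
time_s: 4.3
tool_pos: [0.5676, 0.1501, 0.1845]
eef_rot: [[-0.985, -0.174, 0.002], [-0.174, 0.985, 0.001], [-0.003, 0.001, -1.0]]
contact_force: [0.3, -0.5, -2.3]
opening: 0.102
finger_force: 40.0
```

```bash
python3 - <<'E'
from h import *
c=eyes.read_camera("side"); cv2.imwrite("pics/s3.png",cv2.resize(c["image"][80:200,250:410],(800,600)))
# target: shield origin at frame x -85; grip offset measured at pick (tool 0.5673,.1491; shield .553,.145 yaw10)
th=np.radians(13.42); o=np.array([.5408,-.2342]); g=-0.085+0.015
xy=o+g*np.array([np.cos(th),np.sin(th)])
print(xy); delta([*xy,.18],13.42)
E
```

```text
[ 0.47271136 -0.25044612]
t 4.35 pos [0.5682 0.1502 0.1853] yaw 10.03 zax [ 0.0038  0.0016 -1.    ] F [ 0.67  0.3  -0.59] open 0.106 ff 40.0
shift [ 0.1638 -0.3779  0.0043] turn -3.39 world [-0.0954 -0.4006 -0.0053]
```

View pics/s3.png

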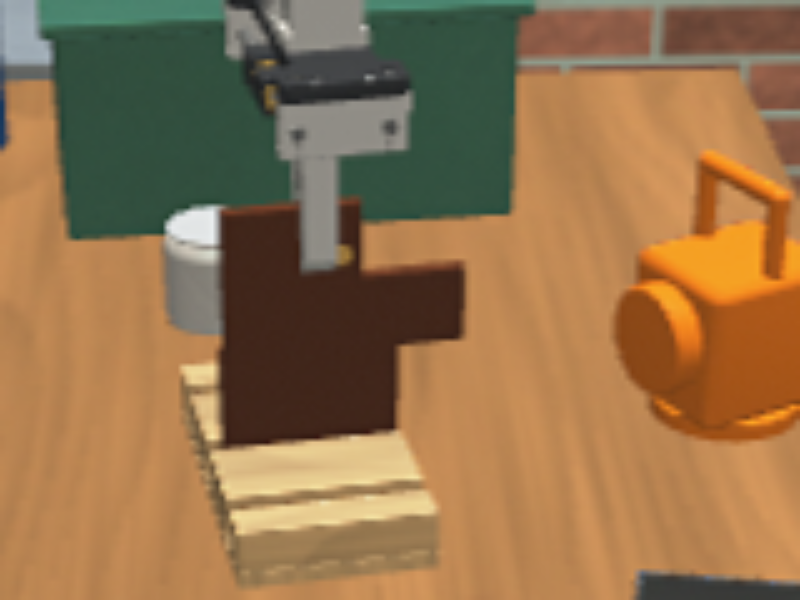

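The shield is lifted clear of the rack and held level, with the finger about 17 mm along its x. I'll carry it across to the frame.

Emit:
move_arm(rows=[{"dx": 0.008,"dy": -0.019,"dz": 0,"turn": 0},{"dx": 0.016,"dy": -0.037,"dz": 0,"turn": 0},{"dx": 0.016,"dy": -0.037,"dz": 0,"turn": 0},{"dx": 0.016,"dy": -0.037,"dz": 0,"turn": 0},{"dx": 0.016,"dy": -0.037,"dz": 0,"turn": 0},{"dx": 0.016,"dy": -0.037,"dz": 0,"turn": 0},{"dx": 0.016,"dy": -0.037,"dz": 0,"turn": 0},{"dx": 0.016,"dy": -0.037,"dz": 0,"turn": 0}])

```text
time_s: 5.15
tool_pos: [0.4961, -0.1464, 0.1819]
eef_rot: [[-0.985, -0.174, -0.001], [-0.174, 0.985, 0.001], [0.001, 0.001, -1.0]]
contact_force: [0.7, 0.5, -2.8]
opening: 0.107
finger_force: 40.0
```

Emit:
move_arm(rows=[{"dx": 0.016,"dy": -0.037,"dz": 0,"turn": 0},{"dx": 0.016,"dy": -0.037,"dz": 0,"turn": 0},{"dx": 0.012,"dy": -0.026,"dz": 0,"turn": 0},{"dx": 0,"dy": 0,"dz": 0,"turn": -1.7},{"dx": 0,"dy": 0,"dz": 0,"turn": -1.7},{"dx": 0,"dy": 0,"dz": 0,"turn": 0},{"dx": 0,"dy": 0,"dz": 0,"turn": 0},{"dx": 0,"dy": 0,"dz": 0,"turn": 0}])

```text
time_s: 5.95
tool_pos: [0.4715, -0.2502, 0.1824]
eef_rot: [[-0.972, -0.234, 0.0], [-0.234, 0.972, 0.0], [-0.0, 0.0, -1.0]]
contact_force: [0.3, -1.2, -1.4]
opening: 0.105
finger_force: 40.0
```

```bash
python3 - <<'E'
from h import *
delta([.4727,-.2504,.085],13.42)
c=eyes.read_camera("top"); d=eyes.read_camera("side")
L=np.zeros((500,800,3),np.uint8)
L[:,:340]=cv2.resize(c["image"][160:285,350:435],(340,500),interpolation=cv2.INTER_CUBIC)
L[:,350:800]=cv2.resize(d["image"][160:310,240:375],(450,500),interpolation=cv2.INTER_CUBIC)
cv2.imwrite("pics/s4.png",L)
E
```

```text
t 5.95 pos [ 0.4715 -0.2502  0.1824] yaw 13.51 zax [ 0.e+00  4.e-04 -1.e+00] F [ 0.33 -1.24 -1.42] open 0.105 ff 40.0
shift [-0.0011 -0.0005  0.0974] turn 0.09 world [ 0.0012 -0.0002 -0.0974]
```

View pics/s4.png

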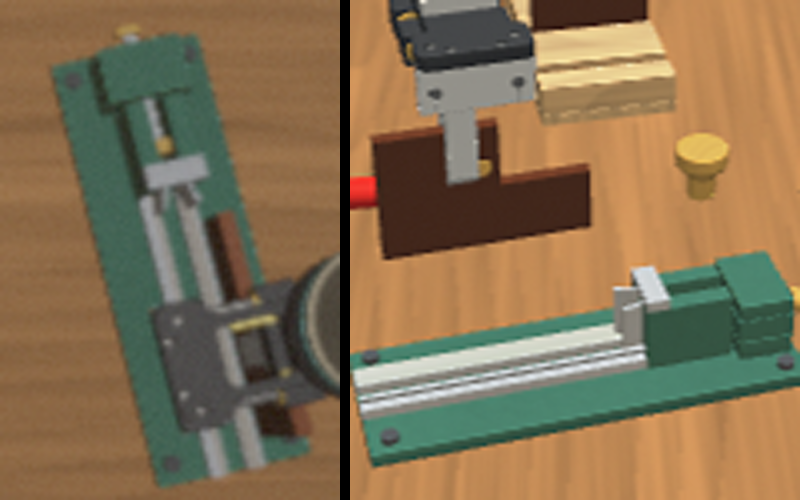

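The top view shows the shield parallel to the groove, held above it (offset by parallax); the tongue tip in the crop is at about (225,212). I'll lower it to just above the lips and then check the lateral line.

Emit:
move_arm(rows=[{"dx": -0.001,"dy": 0,"dz": 0.01,"turn": 0},{"dx": 0,"dy": 0,"dz": 0.015,"turn": 0},{"dx": 0,"dy": 0,"dz": 0.02,"turn": 0},{"dx": 0,"dy": 0,"dz": 0.02,"turn": 0},{"dx": 0,"dy": 0,"dz": 0.015,"turn": 0},{"dx": 0,"dy": 0,"dz": 0.01,"turn": 0},{"dx": 0,"dy": 0,"dz": 0,"turn": 0},{"dx": 0,"dy": 0,"dz": 0,"turn": 0}])

```text
time_s: 6.85
tool_pos: [0.4723, -0.2512, 0.0925]
eef_rot: [[-0.973, -0.232, 0.0], [-0.232, 0.973, -0.0], [-0.0, -0.0, -1.0]]
contact_force: [0.5, -0.2, -1.9]
opening: 0.104
finger_force: 40.0
```

```bash
python3 - <<'E'
from h import *
delta([.4727,-.2504,.090],13.42)
zt=telemetry.observe()["tool_pos"][2]-.053+.045
c=eyes.read_camera("top"); h=cv2.cvtColor(c["image"],cv2.COLOR_BGR2HSV)
th=np.radians(13.42); o=np.array([.5408,-.2342]); R=np.array([[np.cos(th),-np.sin(th)],[np.sin(th),np.cos(th)]])
m=cv2.inRange(h,(0,70,85),(15,200,180)); P=[]
for y in range(205,236):
    xs=[x for x in range(393,420) if m[y,x]]
    if xs: P.append((xs[0],xs[-1],y))
print(P)
P=np.array(P)
f=(ray(c,np.c_[(P[:,0]+P[:,1])/2,P[:,2]],zt)[:,:2]-o)@R
print("frame xy mm of tongue top centre\n",(f*1000).round(1).tolist())
L=np.array([(350,0)])
cv2.imwrite("pics/s5.png",cv2.resize(c["image"][180:280,370:440],(420,600),interpolation=cv2.INTER_CUBIC))
E
```

```text
t 6.85 pos [ 0.4723 -0.2512  0.0925] yaw 13.41 zax [ 2.e-04 -0.e+00 -1.e+00] F [ 0.53 -0.23 -1.86] open 0.104 ff 40.0
shift [-0.0005  0.0007  0.0025] turn -0.01 world [ 0.0004  0.0008 -0.0025]
[(410, 419, 205), (411, 419, 206), (411, 419, 207), (411, 419, 208), (412, 419, 209), (412, 419, 210), (412, 419, 211), (412, 419, 212), (413, 419, 213), (413, 419, 214), (413, 419, 215), (413, 419, 216), (398, 419, 217), (397, 419, 218), (398, 419, 219), (398, 419, 220), (398, 419, 221), (399, 419, 222), (399, 419, 223), (399, 419, 224), (399, 419, 225), (400, 419, 226), (400, 419, 227), (400, 419, 228), (400, 418, 229), (401, 403, 230), (401, 403, 231), (401, 404, 232), (401, 404, 233), (402, 404, 234), (402, 403, 235)]
frame xy mm of tongue top centre
 [[36.7, -50.5], [33.8, -51.1], [31.1, -50.4], [28.5, -49.7], [25.6, -50.3], [23.0, -49.6], [20.4, -48.8], [17.7, -48.1], [14.8, -48.7], [12.2, -48.0], [9.6, -47.3], [7.0, -46.6], [8.9, -26.3], [6.6, -24.2], [3.7, -24.8], [1.1, -24.1], [-1.5, -23.4], [-4.4, -24.0], [-7.0, -23.3], [-9.6, -22.6], [-12.2, -21.9], [-15.1, -22.5], [-17.7, -21.8], [-20.3, -21.1], [-22.6, -19.1], [-21.0, -0.2], [-23.6, 0.5], [-26.4, -0.1], [-29.0, 0.6], [-31.9, -0.0], [-34.2, 1.9]]
```

View pics/s5.png

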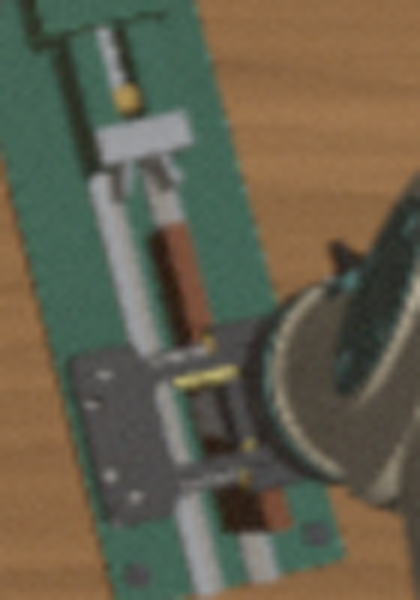

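The top face of the tongue lies over the groove line (frame y about 0 ± 1 mm), with its tip at about frame x +10 mm. Now I'll lower it in.

Emit:
move_arm(rows=[{"dx": 0,"dy": 0.0007,"dz": 0.004,"turn": 0},{"dx": 0,"dy": 0,"dz": 0.004,"turn": 0},{"dx": 0,"dy": 0,"dz": 0.004,"turn": 0},{"dx": 0,"dy": 0,"dz": 0.004,"turn": 0},{"dx": 0,"dy": 0,"dz": 0.004,"turn": 0},{"dx": 0,"dy": 0,"dz": 0.003,"turn": 0},{"dx": 0,"dy": 0,"dz": 0.002,"turn": 0},{"dx": 0,"dy": 0,"dz": 0,"turn": 0}])

```text
time_s: 7.7
tool_pos: [0.4718, -0.2504, 0.0671]
eef_rot: [[-0.973, -0.232, -0.001], [-0.232, 0.973, 0.0], [0.0, 0.0, -1.0]]
contact_force: [-0.3, 0.8, -1.9]
opening: 0.105
finger_force: 40.0
```

Emit:
move_arm(rows=[{"dx": 0,"dy": 0,"dz": 0.0005,"turn": 0},{"dx": 0,"dy": 0,"dz": 0.0005,"turn": 0},{"dx": 0,"dy": 0,"dz": 0.0005,"turn": 0},{"dx": 0,"dy": 0,"dz": 0.0005,"turn": 0},{"dx": 0,"dy": 0,"dz": 0,"turn": 0},{"dx": 0,"dy": 0,"dz": 0,"turn": 0},{"dx": 0,"dy": 0,"dz": 0,"turn": 0},{"dx": 0,"dy": 0,"dz": 0,"turn": 0}])

```text
time_s: 8.5
tool_pos: [0.472, -0.2505, 0.0655]
eef_rot: [[-0.973, -0.232, 0.0], [-0.232, 0.973, -0.0], [-0.0, -0.0, -1.0]]
contact_force: [-0.0, 0.0, -1.4]
opening: 0.104
finger_force: 40.0
```

Emit:
move_arm(rows=[{"dx": 0,"dy": 0,"dz": 0.0005,"turn": 0},{"dx": 0,"dy": 0,"dz": 0.0005,"turn": 0},{"dx": 0,"dy": 0,"dz": 0.0005,"turn": 0},{"dx": 0,"dy": 0,"dz": 0,"turn": 0},{"dx": 0,"dy": 0,"dz": 0,"turn": 0},{"dx": 0,"dy": 0,"dz": 0,"turn": 0},{"dx": 0,"dy": 0,"dz": 0,"turn": 0},{"dx": 0,"dy": 0,"dz": 0,"turn": 0}])

```text
time_s: 9.3
tool_pos: [0.472, -0.2506, 0.0649]
eef_rot: [[-0.973, -0.232, 0.0], [-0.232, 0.973, -0.0], [-0.0, -0.0, -1.0]]
contact_force: [-1.9, 1.5, 8.3]
opening: 0.104
finger_force: 40.0
```

```bash
python3 - <<'E'
from h import *
delta([.4727,-.2504,.065],13.42)
d=eyes.read_camera("side")
cv2.imwrite("pics/s6.png",cv2.resize(d["image"][190:310,230:390],(800,600),interpolation=cv2.INTER_CUBIC))
E
```

```text
t 9.3 pos [ 0.472  -0.2506  0.0649] yaw 13.4 zax [ 3.e-04 -3.e-04 -1.e+00] F [-1.9   1.54  8.33] open 0.104 ff 40.0
shift [-0.0008 -0.     -0.0001] turn -0.02 world [0.0007 0.0002 0.0001]
```

View pics/s6.png

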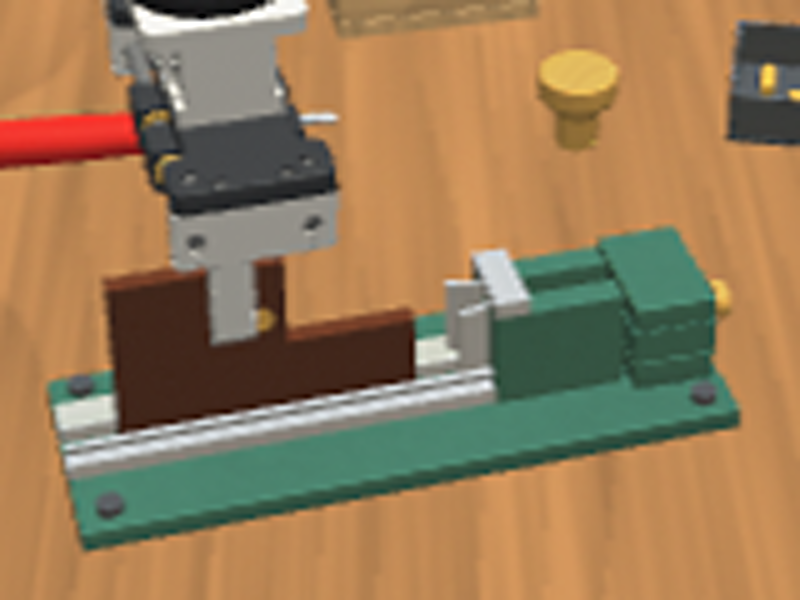

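The shield is seated in the groove, level, with the tongue tip at (412,315), short of the funnel at (455,320). The bed pushes back with about 8 N. I'll ease that off and slide.

Emit:
move_arm(rows=[{"dx": 0,"dy": 0,"dz": -0.0005,"turn": 0},{"dx": -0.004,"dy": 0,"dz": 0,"turn": 0},{"dx": -0.006,"dy": 0,"dz": 0,"turn": 0},{"dx": -0.006,"dy": 0,"dz": 0,"turn": 0},{"dx": -0.006,"dy": 0,"dz": 0,"turn": 0},{"dx": -0.006,"dy": 0,"dz": 0,"turn": 0},{"dx": -0.004,"dy": 0,"dz": 0,"turn": 0},{"dx": 0,"dy": 0,"dz": 0,"turn": 0}])

```text
time_s: 10.15
tool_pos: [0.5027, -0.2438, 0.0649]
eef_rot: [[-0.973, -0.231, -0.001], [-0.231, 0.973, -0.001], [0.001, -0.001, -1.0]]
contact_force: [-2.7, -0.3, 6.8]
opening: 0.103
finger_force: 40.0
```

Emit:
move_arm(rows=[{"dx": -0.0025,"dy": 0,"dz": 0,"turn": 0},{"dx": -0.0025,"dy": 0,"dz": 0,"turn": 0},{"dx": -0.0025,"dy": 0,"dz": 0,"turn": 0},{"dx": -0.0025,"dy": 0,"dz": 0,"turn": 0},{"dx": -0.0025,"dy": 0,"dz": 0,"turn": 0},{"dx": -0.0025,"dy": 0,"dz": 0,"turn": 0},{"dx": -0.0025,"dy": 0,"dz": 0,"turn": 0},{"dx": -0.0025,"dy": 0,"dz": 0,"turn": 0}])

```text
time_s: 10.95
tool_pos: [0.5205, -0.2398, 0.065]
eef_rot: [[-0.973, -0.23, -0.003], [-0.23, 0.973, -0.001], [0.003, -0.0, -1.0]]
contact_force: [-5.6, -1.2, 9.2]
opening: 0.104
finger_force: 40.0
```

Emit:
move_arm(rows=[{"dx": -0.001,"dy": 0,"dz": -0.0003,"turn": 0},{"dx": -0.001,"dy": 0,"dz": 0,"turn": 0},{"dx": -0.001,"dy": 0,"dz": 0,"turn": 0},{"dx": -0.001,"dy": 0,"dz": 0,"turn": 0},{"dx": -0.001,"dy": 0,"dz": 0,"turn": 0},{"dx": 0,"dy": 0,"dz": 0,"turn": 0},{"dx": 0,"dy": 0,"dz": 0,"turn": 0},{"dx": 0,"dy": 0,"dz": 0,"turn": 0}])

```text
time_s: 11.75
tool_pos: [0.5267, -0.2378, 0.065]
eef_rot: [[-0.973, -0.231, -0.001], [-0.231, 0.973, -0.0], [0.001, -0.0, -1.0]]
contact_force: [-2.8, -1.3, 4.8]
opening: 0.105
finger_force: 40.0
```

```bash
cat > q.py <<'E'
from h import *
s=telemetry.observe(); th=np.radians(13.42); o=np.array([.5408,-.2342]); R=np.array([[np.cos(th),-np.sin(th)],[np.sin(th),np.cos(th)]])
print("tcp in frame mm",((np.array(s["tool_pos"])[:2]-o)@R*1000).round(1),"est tip x",(((np.array(s["tool_pos"])[:2]-o)@R)[0]*1000+85).round(1),"Fframe",(np.array(s["contact_force"])[:2]@R).round(2),np.round(s["contact_force"][2],1),s["time_s"])
E
python3 q.py
```

```text
tcp in frame mm [-14.6  -0.2] est tip x 70.4 Fframe [-3.07 -0.62] 4.8 11.75
```

Emit:
move_arm(rows=[{"dx": -0.001,"dy": 0,"dz": -0.0002,"turn": 0},{"dx": -0.001,"dy": 0,"dz": 0,"turn": 0},{"dx": -0.001,"dy": 0,"dz": 0,"turn": 0},{"dx": -0.001,"dy": 0,"dz": 0,"turn": 0},{"dx": -0.001,"dy": 0,"dz": 0,"turn": 0},{"dx": 0,"dy": 0,"dz": 0,"turn": 0},{"dx": 0,"dy": 0,"dz": 0,"turn": 0},{"dx": 0,"dy": 0,"dz": 0,"turn": 0}])

```text
time_s: 12.55
tool_pos: [0.5294, -0.2369, 0.0651]
eef_rot: [[-0.973, -0.231, -0.005], [-0.231, 0.973, -0.0], [0.005, 0.001, -1.0]]
contact_force: [-8.2, -1.5, 10.2]
opening: 0.103
finger_force: 40.0
```

```bash
python3 q.py
```

```text
tcp in frame mm [-11.7  -0. ] est tip x 73.3 Fframe [-8.3   0.47] 10.2 12.55
```

Emit:
move_arm(rows=[{"dx": -0.001,"dy": 0,"dz": 0,"turn": 0},{"dx": -0.001,"dy": 0,"dz": 0,"turn": 0},{"dx": -0.001,"dy": 0,"dz": 0,"turn": 0},{"dx": -0.001,"dy": 0,"dz": 0,"turn": 0},{"dx": -0.001,"dy": 0,"dz": 0,"turn": 0},{"dx": 0,"dy": 0,"dz": 0,"turn": 0},{"dx": 0,"dy": 0,"dz": 0,"turn": 0},{"dx": 0,"dy": 0,"dz": 0,"turn": 0}], force=55)

```text
time_s: 13.35
tool_pos: [0.5317, -0.2364, 0.0654]
eef_rot: [[-0.973, -0.23, -0.009], [-0.23, 0.973, -0.001], [0.009, 0.002, -1.0]]
contact_force: [-14.3, -1.5, 15.8]
opening: 0.105
finger_force: 55.0
```

```bash
python3 q.py
```

```text
tcp in frame mm [-9.3 -0.1] est tip x 75.7 Fframe [-14.21   1.87] 15.8 13.35
```

```bash
cat > col.py <<'E'
from h import *
def cen(im,x0,x1,y0,y1):
    h=cv2.cvtColor(im,cv2.COLOR_BGR2HSV); m=cv2.inRange(h,(17,110,110),(30,255,255))[y0:y1,x0:x1]
    ys,xs=np.nonzero(m); return (len(xs),)+((xs.mean()+x0).round(2),(ys.mean()+y0).round(2),xs.max()+x0,ys.min()+y0) if len(xs) else None
for n,b in(("side",(366,395,236,262)),("top",(370,392,158,175))):
    c=eyes.read_camera(n); i0=cv2.imread(f"pics/{n}0.png")
    print(n,cen(i0,*b),cen(c["image"],*b))
    th=np.radians(13.42); o=np.array([.5408,-.2342,0]); u=np.array([np.cos(th),np.sin(th),0])
    p=px(c,[o+u*.165+[0,0,.034],o+u*.175+[0,0,.034]]); print(" px per 10mm",p[1]-p[0])
cv2.imwrite("pics/side_now.png",c["image"])
s=eyes.read_camera("side"); cv2.imwrite("pics/side_now.png",s["image"])
E
python3 col.py; python3 q.py
```

```text
side (24, np.float64(373.67), np.float64(249.58), np.int64(375), np.int64(246)) (24, np.float64(374.25), np.float64(248.88), np.int64(376), np.int64(242))
 px per 10mm [ 3.90624813 -0.69176926]
top (16, np.float64(381.62), np.float64(167.0), np.int64(385), np.int64(166)) (16, np.float64(381.19), np.float64(166.31), np.int64(384), np.int64(165))
 px per 10mm [-0.87776572 -3.32069738]
tcp in frame mm [-9.3 -0. ] est tip x 75.7 Fframe [-13.95   0.74] 14.6 13.5
```

Emit:
move_arm(rows=[{"dx": 0,"dy": 0,"dz": -0.0005,"turn": 0},{"dx": 0,"dy": 0,"dz": -0.0005,"turn": 0},{"dx": -0.001,"dy": 0,"dz": 0,"turn": 0},{"dx": -0.001,"dy": 0,"dz": 0,"turn": 0},{"dx": -0.001,"dy": 0,"dz": 0,"turn": 0},{"dx": 0,"dy": 0,"dz": 0,"turn": 0},{"dx": 0,"dy": 0,"dz": 0,"turn": 0},{"dx": 0,"dy": 0,"dz": 0,"turn": 0}])

```text
time_s: 14.3
tool_pos: [0.5345, -0.2356, 0.0655]
eef_rot: [[-0.973, -0.23, -0.01], [-0.23, 0.973, -0.0], [0.01, 0.002, -1.0]]
contact_force: [-11.6, -2.6, 8.7]
opening: 0.103
finger_force: 55.0
```

```bash
python3 q.py; python3 col.py
```

```text
tcp in frame mm [-6.4  0.1] est tip x 78.6 Fframe [-11.87   0.12] 8.7 14.3
side (24, np.float64(373.67), np.float64(249.58), np.int64(375), np.int64(246)) (24, np.float64(375.54), np.float64(248.96), np.int64(377), np.int64(245))
 px per 10mm [ 3.90624813 -0.69176926]
top (16, np.float64(381.62), np.float64(167.0), np.int64(385), np.int64(166)) (17, np.float64(381.0), np.float64(165.29), np.int64(384), np.int64(164))
 px per 10mm [-0.87776572 -3.32069738]
```

Emit:
move_arm(rows=[{"dx": -0.001,"dy": 0,"dz": -0.0003,"turn": 0},{"dx": -0.001,"dy": 0,"dz": -0.0003,"turn": 0},{"dx": -0.001,"dy": 0,"dz": 0,"turn": 0},{"dx": -0.001,"dy": 0,"dz": 0,"turn": 0},{"dx": -0.001,"dy": 0,"dz": 0,"turn": 0},{"dx": 0,"dy": 0,"dz": 0,"turn": 0},{"dx": 0,"dy": 0,"dz": 0,"turn": 0},{"dx": 0,"dy": 0,"dz": 0,"turn": 0}])

```text
time_s: 15.25
tool_pos: [0.5383, -0.2347, 0.0658]
eef_rot: [[-0.973, -0.23, -0.012], [-0.23, 0.973, -0.0], [0.012, 0.003, -1.0]]
contact_force: [-12.9, -2.8, 9.0]
opening: 0.1
finger_force: 55.0
```

```bash
python3 q.py; python3 col.py
```

```text
tcp in frame mm [-2.6  0.1] est tip x 82.4 Fframe [-13.15   0.27] 9.0 15.25
side (24, np.float64(373.67), np.float64(249.58), np.int64(375), np.int64(246)) (26, np.float64(376.69), np.float64(248.54), np.int64(379), np.int64(242))
 px per 10mm [ 3.90624813 -0.69176926]
top (16, np.float64(381.62), np.float64(167.0), np.int64(385), np.int64(166)) (14, np.float64(380.57), np.float64(164.0), np.int64(384), np.int64(163))
 px per 10mm [-0.87776572 -3.32069738]
```

Emit:
move_arm(rows=[{"dx": -0.001,"dy": 0,"dz": -0.0003,"turn": 0},{"dx": -0.001,"dy": 0,"dz": 0,"turn": 0},{"dx": -0.001,"dy": 0,"dz": 0,"turn": 0},{"dx": -0.001,"dy": 0,"dz": 0,"turn": 0},{"dx": 0,"dy": 0,"dz": 0,"turn": 0},{"dx": 0,"dy": 0,"dz": 0,"turn": 0},{"dx": 0,"dy": 0,"dz": 0,"turn": 0},{"dx": 0,"dy": 0,"dz": 0,"turn": 0}])

```text
time_s: 16.2
tool_pos: [0.5412, -0.234, 0.0659]
eef_rot: [[-0.973, -0.229, -0.014], [-0.229, 0.973, -0.0], [0.013, 0.003, -1.0]]
contact_force: [-14.1, -2.9, 8.9]
opening: 0.108
finger_force: 55.0
```

Emit:
move_arm(rows=[{"dx": 0,"dy": 0,"dz": 0,"turn": 0},{"dx": 0,"dy": 0,"dz": 0,"turn": 0},{"dx": 0,"dy": 0,"dz": 0,"turn": 0},{"dx": 0,"dy": 0,"dz": 0,"turn": 0},{"dx": 0,"dy": 0,"dz": 0,"turn": 0},{"dx": 0,"dy": 0,"dz": 0,"turn": 0},{"dx": 0,"dy": 0,"dz": 0,"turn": 0},{"dx": 0,"dy": 0,"dz": 0,"turn": 0}])

```text
time_s: 17.0
tool_pos: [0.5412, -0.2339, 0.0659]
eef_rot: [[-0.973, -0.229, -0.014], [-0.23, 0.973, -0.0], [0.013, 0.003, -1.0]]
contact_force: [-14.0, -3.1, 9.3]
opening: 0.101
finger_force: 55.0
```

```bash
python3 q.py; python3 col.py; python3 -c "
import cv2;i=cv2.imread('pics/side_now.png');cv2.imwrite('pics/s7.png',cv2.resize(i[190:310,230:390],(800,600),interpolation=cv2.INTER_CUBIC))"
```

```text
tcp in frame mm [0.5 0.1] est tip x 85.5 Fframe [-14.3    0.19] 9.3 17.0
side (24, np.float64(373.67), np.float64(249.58), np.int64(375), np.int64(246)) (27, np.float64(378.11), np.float64(248.7), np.int64(380), np.int64(245))
 px per 10mm [ 3.90624813 -0.69176926]
top (16, np.float64(381.62), np.float64(167.0), np.int64(385), np.int64(166)) (17, np.float64(380.41), np.float64(163.0), np.int64(384), np.int64(162))
 px per 10mm [-0.87776572 -3.32069738]
```

View pics/s7.png

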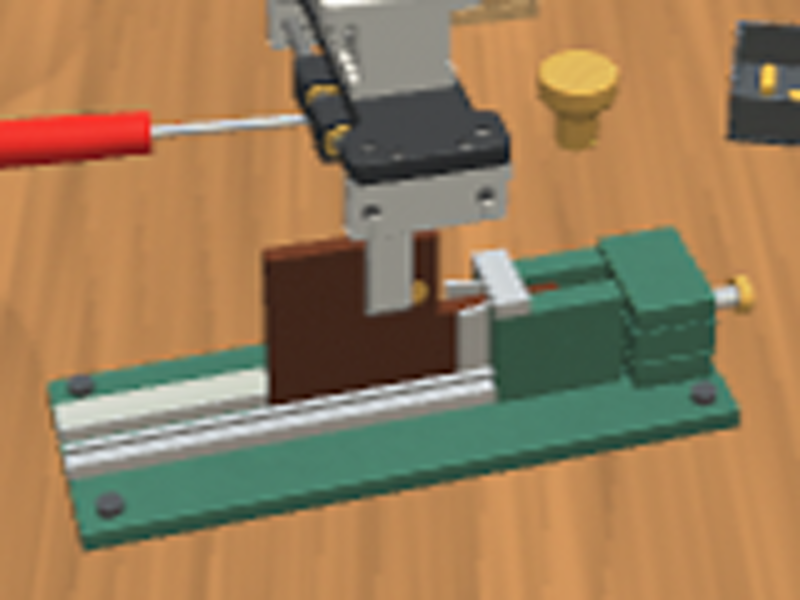

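The shield is level in the groove with the tongue under the bridge. The collar at (742,292) is out by about 12 mm, which means roughly 10 N on the stop. The push has held steady for over a second, so I'm handing in.

```bash
python3 -c "
from station import sign_off
print(sign_off())"
```

```text
the job is handed in; nothing more can be done
None
```

I handed the job in with the shield seated in the groove and its tongue under the bridge, still gripped. It holds the sprung stop about 12 mm in (roughly 10 N, judged from how far the collar moved). The judge's result was not shown.

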